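# Square a frozen tube rack into the corner of the rack reader

### The arm

A 7-joint arm with a two-finger parallel gripper is mounted at the origin on the work surface. World frame = base frame: x ahead of the robot, y to its left, z up, the work surface at z = 0. Lengths are in m, angles in rad, forces in N, time in s.
With the tool pointing down it reaches from about 0.425 to 0.925 m from the base axis. Payload 6.8 kg.
Tool frame: the origin (TCP) lies between the finger pads; the fingertips stand 11 mm ahead of it and the grasp point (between the pads) lies 8 mm behind it; z points along the fingers, y is the line along which they close (so a half turn about z gives the same grasp; the last joint's range is limited). The gripper opens to 88 mm and grips with 3 to 60 N. Pads are 20 mm wide; open, the fingers measure 115 mm over their backs; the gripper's body (75 mm by 178 mm) begins 61 mm behind the grasp point.
Start: joints at [-1.359, 0.477, 0.022, 1.555, -0.011, 1.109, -0.083], TCP at [0.212, 0.641, 0.234] pointing down, gripper open.
Joint ranges: [-2.96, 2.96], [-0.34, 2.1], [-1.41, 1.46], [0.24, 2.44], [-1.37, 4.51], [0.17, 1.92], [-2.96, 2.96]. Speed limits (rad/s): [2.39, 2.39, 3.14, 3.14, 3.14, 3.14, 3.14].

### API

Orientations are given as [roll, pitch, yaw] about the fixed x, y, z axes, in that order (R = Rz(yaw) Ry(pitch) Rx(roll)).
In Python, from rig import sensors, imaging, robot gives the robot as it stands. The module is installed in compiled form; this text tells all that it offers.
- The arm moves only by the tool apply_moves, never from a script. Its argument "deltas" is one flat list of numbers, 6 for each row, row after row: the shift along the tool's x, y, z scaled (see below), then the turn, a rotation vector about the tool's x, y, z scaled (see below). In form: [x, y, z, ax, ay, az, x, y, z, ax, ay, az, ...]. A call has 1 to 8 rows; each row is the pose to reach, as a shift and turn from the pose commanded when the call began, along the tool's axes at that moment; what a row does not reach only later rows make up. The controller multiplies each number of a shift by 200 mm and each number of a turn by 30 degrees. A row lasts 1/8 s, in which the tool goes at most 62.5 mm and 10.7 degrees, less where a joint would pass 70% of its speed; a pose out of reach is approached as far as the arm can. A call with a number of a shift or a turn outside -1 to 1 is refused whole. A call with a gripper value outside its range is refused whole. "claw" is the opening, from 0 (shut) to 1 (fully open), set as the call begins (left out, the last holds). The fingers move at their own pace and stop on an object; the grip force is fixed at half the most. Time passes only in rows, so rows that repeat a pose let the fingers close. It gives the time, the measured TCP pose, the force, the opening and the grip force at its end, in the units of the state.
- sensors.sense(): the state, without advancing time (a new reading comes with each control period).
- imaging.camera(name): name is "side" or "top" or "wrist"; returns a dict with "img" (420x560x3 uint8, red, green, blue), "depth" (420x560 float32, m along the optical axis (not along the pixel's ray), 0 where there is no reading), "fx", "fy", "cx", "cy" (pixels), "k1" (the pictures are not rectified: a ray, as slopes to the right and down, at radius r is drawn at 1 + k1 r^2 times it, then the intrinsics apply), "R" (3x3) and "t" (3): a world point X has camera coordinates R X + t. Camera axes: x right, y down, z forward; pixel columns grow to the right and rows downward; lengths in m; the calibration is good to about 2 mm. A picture is of the moment at which its call begins.
- robot.sign_off(): hands the job in; it is judged then, once.
The state is a dict: "t": time; "q": joint angles; "joint_vel": joint speeds; "tau": joint torques, N m; "ee_pos": TCP position; "ee_rot": TCP orientation; "contact_force": force on the tool from outside, world axes, zero at the start; "moment": the same for the moment, N m; "finger_gap": finger opening in m; "gripper_force": force on a finger pad.
Only numpy, scipy, OpenCV 4.12 (cv2) and the standard library are available. Lean on these libraries where they do the work, as an engineer would, in place of code of your own. Each camera call takes 0.05 s, during which the arm holds its last target. There are 200 camera calls.

### The job

The tube rack on the reader's glass has just come off dry ice, so do not touch it with the gripper: pick up the frost scraper and use it to nudge the rack gently across the glass, without lifting or tipping it, until it lies flush against both stop rails, tight in the corner where they meet. Then lay the scraper flat on the open bench without dropping it, and leave the bystanding things where they are.

Things in the scene. Friction and masses are not known exactly. Their poses are not given: they have to be found in the camera images.
- reader: Flatbed rack reader, fixed: low white housing 240 (x) by 300 (y) mm, its flat top 55 mm above the bench, with a dark glass bed let in flush. Two stop rails on top form a square corner; the near (-x) and right (-y) sides of the top are open and level out to the edges. Origin: centre of the underside, on the bench; x away from the robot to the far rail, y to the left rail. Yawed up to 20 degrees.
- far_rail (a point): Middle of the far rail's stop face, at glass level, with the reader's axes: 75 mm along the reader's x from its centre. Straight aluminium rail along the reader's y, 16 mm wide, 10 mm high above the glass, stop face looking to -x, reaching 116 mm either way in y.
- left_rail (a point): Middle of the left rail's stop face, at glass level, with the reader's axes: 100 mm along the reader's y from its centre line. Same rail, running along the reader's x, stop face looking to -y, reaching 80 mm either way in x.
- stop_corner (a point): Inside corner where the two stop faces meet, at glass level: (75, 100, 55) mm in the reader's frame, with the reader's axes.
- rack_mid (a point): Centre (half-way up) of the tube rack lying loose on the glass: flat grey plastic rack of white-capped tubes, 85.5 (its x) by 127.8 (its y) by 20 mm high, straight upright sides, 0.12 to 0.24 kg. Its centre starts 18 to 50 mm (x) and 30 to 65 mm (y) short of its place in the corner, yawed up to 15 degrees to the reader. Its +x long side belongs on the far rail, its +y short side on the left rail.
- rack_corner (a point): Bottom corner of the rack that belongs in the stop corner: (+42.75, +63.9, -10) mm from rack_mid, in the rack's axes.
- scraper_grip (a point): Frost scraper lying flat on the bench, left or right of the reader: its grip point, 13 mm above its underside. x runs from handle to blade, y across, z up. Straight black handle 24 mm wide (y) and 26 mm high, from x = -75 to +41 mm, upright sides to grip. 0.09 kg, centre of mass 8 mm ahead of this point. Yawed up to 23 degrees, blade pointing away from the robot.
- blade_front (a point): Middle of the scraper's straight blunt front edge, 100 mm ahead of scraper_grip and 3 mm above the underside. The stiff flat grey blade is 80 mm wide (y), 65 mm long back from here and 6 mm thick, flush with the handle's underside, with straight sides at y = +-40 mm.
- tape_mid (a point): Bystander: roll of yellow tape lying flat, 72 mm across, 19 mm high; its centre. On the other side of the reader from the scraper.
- lid_mid (a point): Bystander: shallow open cardboard box lid, 135 x 135 x 28 mm, on the bench right of and beyond the reader; its centre.
- mug_mid (a point): Bystander: white mug, 80 mm across and 95 mm high, on the bench left of and beyond the reader; its centre.

How it is judged:
By the outcome, as a careful person would: the job done as asked, in the order asked, and still so for the second after the job is handed in, with the robot touching nothing.
It also fails if it takes over 64 s, if anything falls off the work surface, if the arm or the gripper's body presses on something with over 40 N, if the wrist force passes 120 N, or if a joint passes its speed limit or range.

## Working session

There is one attempt and no reset: what is moved stays moved. The work goes in short steps, Python scripts to look and compute and a tool call to move; the robot and the scene stay as the last step left them, time stands still between calls to the robot, and variables do not carry over. Pictures are saved under pics/ and viewed, at most 10 in all, crops included, and the job is handed in when it is done.

Besides the shell and the picture viewer there is one more tool, called in YAML: its name, and indented under it one key for each argument. apply_moves: Moves the arm, as the interface text tells. Its arguments: {"type":"object","properties":{"deltas":{"type":"array"},"claw":{"type":"number"}},"required":["deltas"]}

```bash
mkdir -p pics; cat > h.py <<'E'
import numpy as np, cv2
from rig import sensors, imaging, robot
from scipy.spatial.transform import Rotation as Ro
def pts(c):
    h,w=c["depth"].shape; v,u=np.mgrid[0:h,0:w]
    return unproj(c,np.stack([u.ravel(),v.ravel()],1).astype(float),c["depth"].ravel()).reshape(h,w,3)
def rays(c,uv):
    K=np.array([[c["fx"],0,c["cx"]],[0,c["fy"],c["cy"]],[0,0,1.]])
    return cv2.undistortPoints(np.asarray(uv,float).reshape(-1,1,2),K,np.array([c["k1"],0,0,0.])).reshape(-1,2)
def unproj(c,uv,d):
    s=rays(c,uv); P=np.c_[s*d[:,None],d]; return (P-np.array(c["t"]))@np.array(c["R"])
def onplane(c,uv,z):
    s=rays(c,uv); D=np.c_[s,np.ones(len(s))]@np.array(c["R"]); o=-np.array(c["R"]).T@np.array(c["t"])
    return o+D*((z-o[2])/D[:,2])[:,None]
def save(c,n): cv2.imwrite("pics/"+n+".png",cv2.cvtColor(c["img"],cv2.COLOR_RGB2BGR))
E
python3 - <<'E'
from h import *
print(sensors.sense())
for n in("top","side"):
    c=imaging.camera(n);save(c,n+"0");np.save(n+"0.npy",c,allow_pickle=True);print(n,-c["R"].T@c["t"],c["fx"],c["k1"])
E
```

```text
{'t': 0.0, 'q': array([-1.35908273,  0.47776918,  0.02234604,  1.55643646, -0.0115006 ,
        1.10930543, -0.08308329]), 'joint_vel': array([-6.04277896e-05, -5.03574649e-04,  3.39626014e-04,  1.20321326e-03,
       -9.29973563e-04, -2.64020313e-03, -6.38939754e-04]), 'tau': array([-4.48965484e-04, -5.82834470e+01,  1.53465662e+00, -2.72623247e+01,
       -5.43894712e-02,  1.66907843e-02,  1.59590863e-04]), 'ee_pos': array([0.2120472 , 0.64021681, 0.2327089 ]), 'ee_rot': array([-3.13980754e+00,  1.34331193e-04,  2.82181178e+00]), 'contact_force': array([ 0.42536225, -0.36950644, -0.59986505]), 'moment': array([-0.0249458 , -0.02212791,  0.01000635]), 'gripper_force': 0.0, 'finger_gap': 0.08738327944087612}
top [ 0.33673102 -0.01389717  1.1938436 ] 399.6402649680433 -0.07311029288909912
side [ 0.08930584 -0.83108183  0.92248809] 447.7012892320317 -0.02746510278042176
```

View pics/top0.png

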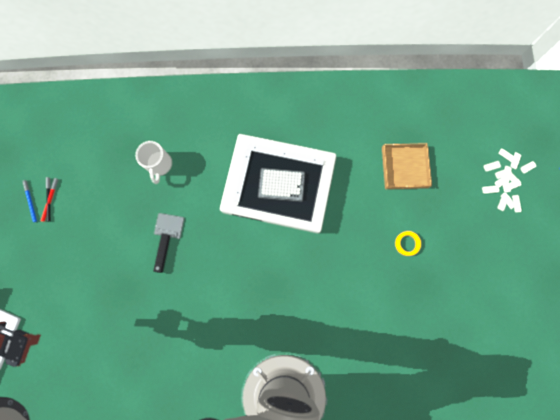

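View pics/side0.png

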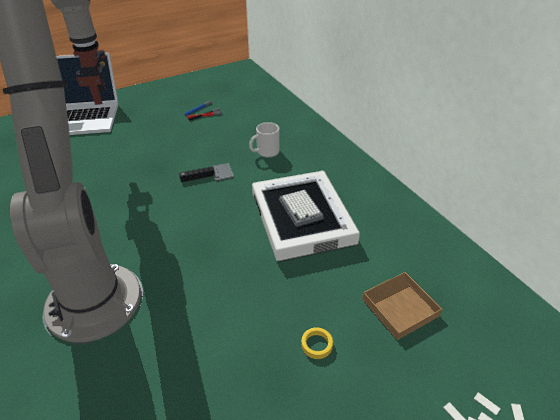

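The top view shows the reader at about (279,183), the rack at (282,185), the scraper handle at (162,250) with its blade at (169,224), the tape at (408,243), the lid at (407,166) and the mug at (151,157). The side view agrees.

```bash
python3 - <<'E'
from h import *
c=np.load("top0.npy",allow_pickle=True).item(); im=c["img"].astype(int); g=im.sum(2)/3
def comp(m,seed,r):
    m=m.astype(np.uint8); b=np.zeros_like(m); x,y=seed; b[y-r:y+r,x-r:x+r]=1; m&=b
    n,l,s,_=cv2.connectedComponentsWithStats(m); k=1+np.argmax(s[1:,4]); return (l==k).astype(np.uint8)
def rect(m,z):
    cn=max(cv2.findContours(m,0,2)[0],key=cv2.contourArea)
    p=onplane(c,cn.reshape(-1,2),z)[:,:2].astype(np.float32)
    (x,y),wh,a=cv2.minAreaRect(p*1000); return np.round([x,y,*wh,a],1)
print("handle",rect(comp(g<45,(162,253),22),.026))
print("blade",rect(comp((g>90)&(abs(im[...,0]-im[...,1])<25),(169,224),20),.006))
wh=(im.min(2)>150)
print("reader",rect(comp(wh,(279,183),70),.055))
print("rack",rect(comp(g>95,(282,185),29),.075))
ye=(im[...,0]>150)&(im[...,2]<90)
print("tape",rect(comp(ye,(408,243),20),.019))
E
```

```text
handle [414.  342.4   6.1 103.9  79.1]
blade [499.7 337.9  80.2  63.9  77.8]
reader [615.    5.9 301.7 245.8  76.5]
rack [602.9  -3.4 128.2  87.8  83.5]
tape [ 429.6 -372.5   74.6   71.5   86.1]
```

```bash
cat >> h.py <<'E'
def delta(p,yaw,p0=None,rpy0=None):
    s=sensors.sense(); p0=s["ee_pos"] if p0 is None else np.array(p0); R0=Ro.from_euler("xyz",s["ee_rot"] if rpy0 is None else rpy0)
    d=R0.inv().apply(np.array(p)-p0)/.2; w=np.degrees((R0.inv()*Ro.from_euler("xyz",[np.pi,0,yaw])).as_rotvec())/30
    return np.round(np.r_[d,w],3)
E
python3 - <<'E'
from h import *
print(delta([.434,.352,.20],np.radians(167.8)))
E
```

```text
[-1.507 -1.019  0.166 -0.003  0.    -0.204]
```

apply_moves:
  deltas: [-0.3, -0.2, 0, 0, 0, -0.1, -0.6, -0.4, 0.05, 0, 0, -0.2, -0.8, -0.55, 0.1, 0, 0, -0.2, -1, -0.7, 0.16, 0, 0, -0.2]

```text
t: 0.6
ee_pos: [0.3593, 0.443, 0.2013]
ee_rot: [3.142, 0.0, 2.926]
contact_force: [0.4, -0.5, -0.5]
finger_gap: 0.0877
gripper_force: 0.0
```

```bash
python3 - <<'E'
from h import *
print(sensors.sense()["ee_pos"],sensors.sense()["ee_rot"],delta([.434,.352,.20],np.radians(167.8)))
E
```

```text
[0.35926131 0.44296964 0.20130509] [3.14154170e+00 2.52432891e-04 2.92585488e+00] [-0.462 -0.364  0.007  0.     0.    -0.005]
```

apply_moves:
  deltas: [-0.25, -0.19, 0, 0, 0, 0, -0.46, -0.36, 0, 0, 0, 0, -0.46, -0.36, 0, 0, 0, 0, -0.46, -0.36, 0, 0, 0, 0]

```text
t: 1.1
ee_pos: [0.432, 0.3555, 0.2014]
ee_rot: [3.142, -0.001, 2.927]
contact_force: [-0.6, 1.3, 1.0]
finger_gap: 0.0877
gripper_force: 0.0
```

```bash
python3 - <<'E'
from h import *
s=sensors.sense();print(s["ee_pos"],s["ee_rot"])
c=imaging.camera("wrist");save(c,"w1");np.save("w1.npy",c,allow_pickle=True)
print(-c["R"].T@c["t"],c["R"])
E
```

```text
[0.43199463 0.35552956 0.20144825] [ 3.14151416e+00 -7.55335445e-04  2.92666477e+00]
[0.36066016 0.37144383 0.35223984] [[ 2.13649500e-01  9.76910188e-01 -6.12238863e-04]
 [ 9.41731643e-01 -2.05789232e-01  2.66068232e-01]
 [ 2.59798775e-01 -5.74219096e-02 -9.63954004e-01]]
```

View pics/w1.png

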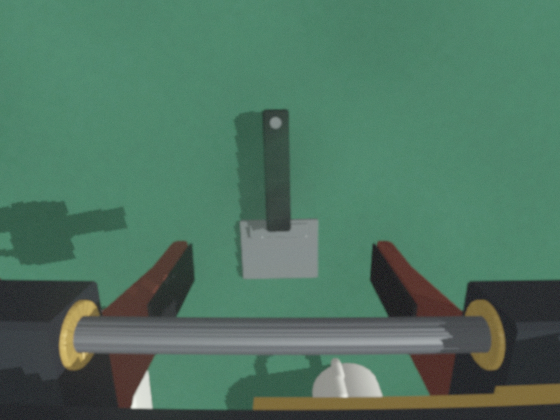

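The wrist view shows the handle from (276,110) to (278,230). The blade's rear corners are near (241,220) and (318,220), and its front edge is at v≈278.

```bash
python3 - <<'E'
from h import *
c=np.load("w1.npy",allow_pickle=True).item(); im=c["img"].astype(int); g=im.sum(2)/3
def rect(m,z):
    m=cv2.morphologyEx(m.astype(np.uint8),cv2.MORPH_OPEN,np.ones((3,3)))
    cn=max(cv2.findContours(m,0,2)[0],key=cv2.contourArea)
    p=onplane(c,cn.reshape(-1,2),z)[:,:2].astype(np.float32)
    return [np.round(v,1) for v in cv2.minAreaRect(p*1000)]
b=np.zeros(g.shape,bool); b[100:285,225:330]=1
sat=im.max(2)-im.min(2)
print("handle",rect(b&(sat<25)&(g<75),.026)); print("blade",rect(b&(sat<25)&(g>95),.006))
E
```

```text
handle [array([414.9, 354. ]), array([ 22.6, 112.8]), np.float64(79.2)]
blade [array([497.6, 338. ]), array([80.1, 65.4]), np.float64(78.8)]
```

```bash
python3 - <<'E'
from h import *
print(delta([.4315,.351,.015],np.radians(169)))
E
```

```text
[-0.006 -0.026  0.932  0.    -0.002 -0.04 ]
```

apply_moves:
  deltas: [-0.005, -0.025, 0.25, 0, 0, -0.04, -0.005, -0.025, 0.5, 0, 0, -0.04, -0.005, -0.025, 0.7, 0, 0, -0.04, -0.005, -0.025, 0.83, 0, 0, -0.04, -0.005, -0.025, 0.9, 0, 0, -0.04, -0.005, -0.025, 0.93, 0, 0, -0.04, -0.005, -0.025, 0.93, 0, 0, -0.04]

```text
t: 2.02
ee_pos: [0.4325, 0.3506, 0.016]
ee_rot: [3.141, 0.0, 2.948]
contact_force: [-0.7, 0.4, 0.1]
finger_gap: 0.0881
gripper_force: 0.0
```

apply_moves:
  deltas: [0, 0, 0, 0, 0, 0, 0, 0, 0, 0, 0, 0, 0, 0, 0, 0, 0, 0, 0, 0, 0, 0, 0, 0, 0, 0, 0, 0, 0, 0, 0, 0, 0, 0, 0, 0]
  claw: 0.15

```text
t: 2.78
ee_pos: [0.4325, 0.3499, 0.0156]
ee_rot: [-3.142, -0.0, 2.947]
contact_force: [-0.3, -0.4, 0.2]
finger_gap: 0.031
gripper_force: 0.0
```

apply_moves:
  deltas: [0, 0, 0, 0, 0, 0, 0, 0, 0, 0, 0, 0, 0, 0, 0, 0, 0, 0, 0, 0, 0, 0, 0, 0]
  claw: 0

```text
t: 3.28
ee_pos: [0.4325, 0.35, 0.0156]
ee_rot: [3.142, -0.0, 2.947]
contact_force: [-0.3, -0.0, 0.1]
finger_gap: 0.0237
gripper_force: 30.0
```

apply_moves:
  deltas: [0, 0, -0.05, 0, 0, 0, 0, 0, -0.2, 0, 0, 0, 0, 0, -0.45, 0, 0, 0, 0, 0, -0.65, 0, 0, 0, 0, 0, -0.65, 0, 0, 0]

```text
t: 3.9
ee_pos: [0.4342, 0.3514, 0.1494]
ee_rot: [3.136, 0.004, 2.947]
contact_force: [-0.2, -0.1, -1.4]
finger_gap: 0.0241
gripper_force: 30.0
```

```bash
python3 - <<'E'
from h import *
s=sensors.sense();print(s["ee_pos"],s["ee_rot"],s["gripper_force"],s["finger_gap"])
c=imaging.camera("wrist");save(c,"w2");np.save("w2.npy",c,allow_pickle=True)
c=imaging.camera("top");np.save("t2.npy",c,allow_pickle=True)
E
```

```text
[0.43419373 0.35135254 0.14942392] [3.13578616 0.00379473 2.9471264 ] 29.988200962543488 0.02408718952994047
```

View pics/w2.png

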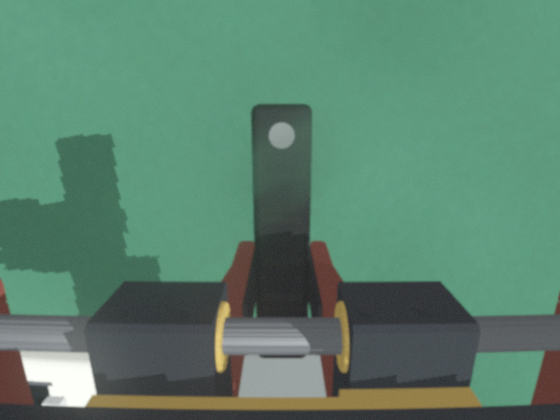

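The scraper is held level between the fingers, with its handle running from (282,105) down to the fingers. Next I measure the reader and rack more closely, using depth.

```bash
python3 - <<'E'
from h import *
for n in("top0","side0"):
    c=np.load(n+".npy",allow_pickle=True).item(); P=pts(c)
    for nm,lo,hi,r in(("reader",.048,.09,.2),("rack",.069,.09,.1)):
        m=(c["depth"]>0)&(P[...,2]>lo)&(P[...,2]<hi)&(np.hypot(P[...,0]-.61,P[...,1])<r)
        m=cv2.morphologyEx(m.astype(np.uint8),cv2.MORPH_OPEN,np.ones((3,3)))
        cn=max(cv2.findContours(m,0,1)[0],key=cv2.contourArea)
        p=onplane(c,cn.reshape(-1,2),.055 if nm=="reader" else .075)[:,:2]
        print(n,nm,[np.round(v,1) for v in cv2.minAreaRect((p*1000).astype(np.float32))],len(p))
c=np.load("top0.npy",allow_pickle=True).item()
i=c["img"][125:240,210:345]; cv2.imwrite("pics/crop.png",cv2.cvtColor(cv2.resize(i,None,fx=5,fy=5,interpolation=2),4))
E
```

```text
top0 reader [array([614.8,   3.5]), array([299.1, 239. ]), np.float64(76.5)] 359
top0 rack [array([623.1,  22. ]), array([23.1, 14.9]), np.float64(88.9)] 24
side0 reader [array([ 6.137e+02, -1.000e-01]), array([306.6, 239.8]), np.float64(76.3)] 291
side0 rack [array([603.5,  -5.7]), array([116. ,  78.3]), np.float64(81.9)] 111
```

View pics/crop.png

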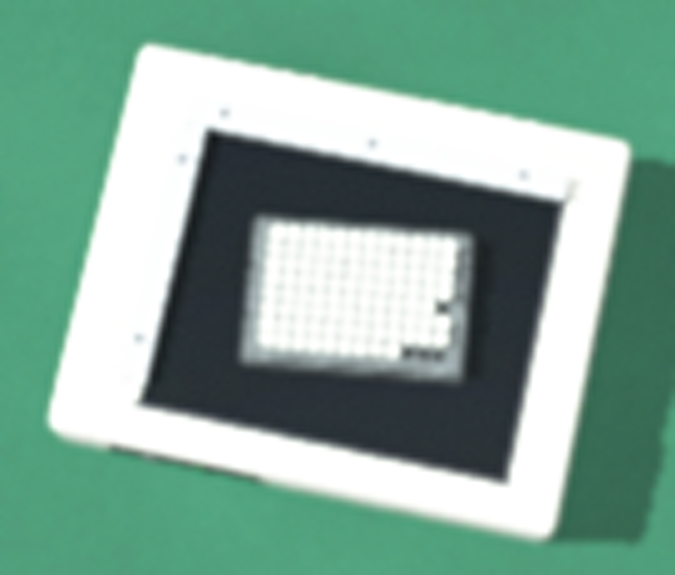

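The crop shows the glass corner at crop (208,130), the near edges of the glass at (143,405) and (505,480), and rack corners at about (257,215), (472,235), (462,380) and (243,362).

```bash
cat >> h.py <<'E'
O=np.array([.615,.004]); Y=np.radians(-13.5)
ex=np.array([np.cos(Y),np.sin(Y)]); ey=np.array([-np.sin(Y),np.cos(Y)])
def w(x,y): return O+x/1e3*ex+y/1e3*ey
def rd(p): d=(np.asarray(p)[...,:2]-O)*1e3; return np.round(np.stack([d@ex,d@ey],-1),1)
E
python3 - <<'E'
from h import *
c=np.load("top0.npy",allow_pickle=True).item()
q=lambda a:np.array([[210-.4+x/5,125-.4+y/5] for x,y in a])
print("rail ends/corner",rd(onplane(c,q([(208,130),(143,405),(560,200)]),.063)))
print("rack",rd(onplane(c,q([(257,215),(472,235),(462,380),(243,362)]),.07)))
s=sensors.sense();print(s["ee_pos"],s["ee_rot"])
p=w(-177,-11);print(p,delta([*p,.15],np.pi+Y))
E
```

```text
rail ends/corner [[  73.7   98.5]
 [ -95.3   97.7]
 [  75.1 -113.3]]
rack [[ 27.1  57.6]
 [ 41.5 -67.2]
 [-43.7 -79. ]
 [-59.8  46.1]]
[0.43220685 0.34975702 0.14579889] [3.14129091e+00 4.99643388e-05 2.94744676e+00]
[0.44032263 0.03462376] [-3.440e-01 -1.538e+00 -2.100e-02  1.000e-03  0.000e+00  7.900e-02]
```

apply_moves:
  deltas: [-0.05, -0.2, -0.02, 0, 0, 0.04, -0.1, -0.45, -0.02, 0, 0, 0.08, -0.15, -0.7, -0.02, 0, 0, 0.08, -0.22, -0.95, -0.02, 0, 0, 0.08, -0.22, -0.95, -0.02, 0, 0, 0.08]

```text
t: 4.62
ee_pos: [0.4378, 0.1502, 0.1482]
ee_rot: [-3.138, -0.003, 2.899]
contact_force: [0.3, -0.1, -0.8]
finger_gap: 0.0241
gripper_force: 30.0
```

```bash
python3 - <<'E'
from h import *
s=sensors.sense();print(s["ee_pos"],s["ee_rot"])
p=w(-177,-11);print(p,delta([*p,.075],np.pi+Y))
E
```

```text
[0.43782328 0.15017999 0.14817921] [-3.13783061e+00 -2.57559509e-03  2.89870416e+00]
[0.44032263 0.03462376] [-0.152 -0.556  0.368 -0.007 -0.005 -0.014]
```

apply_moves:
  deltas: [-0.06, -0.25, 0, 0, 0, 0, -0.14, -0.5, 0.05, 0, 0, 0, -0.15, -0.55, 0.15, 0, 0, 0, -0.15, -0.55, 0.27, 0, 0, 0, -0.15, -0.55, 0.35, 0, 0, 0, -0.15, -0.55, 0.35, 0, 0, 0, -0.15, -0.55, 0.35, 0, 0, 0]

```text
t: 5.5
ee_pos: [0.4424, 0.0415, 0.0796]
ee_rot: [-3.141, -0.001, 2.906]
contact_force: [-0.7, -0.1, -1.7]
finger_gap: 0.024
gripper_force: 30.0
```

```bash
python3 - <<'E'
from h import *
s=sensors.sense();print(s["ee_pos"],s["ee_rot"],rd(s["ee_pos"]))
p=w(-177,-11);print(delta([*p,.075],np.pi+Y))
c=imaging.camera("side");save(c,"s3");np.save("s3.npy",c,allow_pickle=True)
c=imaging.camera("top");np.save("t3.npy",c,allow_pickle=True)
E
```

```text
[0.44239656 0.04151019 0.07959973] [-3.14137522e+00 -5.33865092e-04  2.90624541e+00] [-176.6   -3.8]
[ 0.002 -0.036  0.023 -0.    -0.001  0.001]
```

View pics/s3.png

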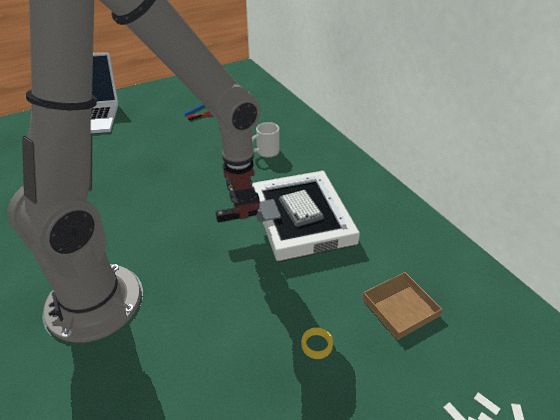

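The blade sits level over the near edge of the reader at about (268,208), just short of the rack at (300,208). I'll lower it to working height and push gently.

apply_moves:
  deltas: [0, -0.036, 0.01, 0, 0, 0, 0, -0.036, 0.022, 0, 0, 0, 0, -0.036, 0.022, 0, 0, 0, -0.02, -0.036, 0.022, 0, 0, 0, -0.04, -0.036, 0.022, 0, 0, 0, -0.06, -0.036, 0.022, 0, 0, 0, -0.08, -0.036, 0.022, 0, 0, 0, -0.1, -0.036, 0.022, 0, 0, 0]

```text
t: 6.6
ee_pos: [0.4605, 0.0293, 0.0752]
ee_rot: [3.142, -0.0, 2.905]
contact_force: [-0.5, -0.4, -0.4]
finger_gap: 0.0237
gripper_force: 30.0
```

apply_moves:
  deltas: [-0.015, 0, 0, 0, 0, 0, -0.03, 0, 0, 0, 0, 0, -0.045, 0, 0, 0, 0, 0, -0.06, 0, 0, 0, 0, 0, -0.075, 0, 0, 0, 0, 0, -0.09, 0, 0, 0, 0, 0, -0.105, 0, 0, 0, 0, 0, -0.12, 0, 0, 0, 0, 0]

```text
t: 7.6
ee_pos: [0.4836, 0.0236, 0.0752]
ee_rot: [-3.142, -0.0, 2.905]
contact_force: [-0.9, -0.3, -1.1]
finger_gap: 0.0239
gripper_force: 30.0
```

```bash
cat >> h.py <<'E'
def look(tag,view=False):
    s=sensors.sense();print(s["t"],s["ee_pos"],np.degrees(s["ee_rot"]),"rd",rd(s["ee_pos"]),"F",s["contact_force"])
    for n in("top","side"):
        c=imaging.camera(n);np.save(n+tag+".npy",c,allow_pickle=True)
        if view:save(c,n+tag)
E
python3 - <<'E'
from h import *
look("4")
c=np.load("side4.npy",allow_pickle=True).item()
i=c["img"][150:280,220:380]; cv2.imwrite("pics/c4.png",cv2.cvtColor(cv2.resize(i,None,fx=5,fy=4.6,interpolation=2),4))
E
```

```text
7.6 [0.48360281 0.02364545 0.07521578] [-1.79995794e+02 -1.17724874e-02  1.66464165e+02] rd [-132.4  -11.6] F [-0.89613649 -0.25855554 -1.06859641]
```

View pics/c4.png

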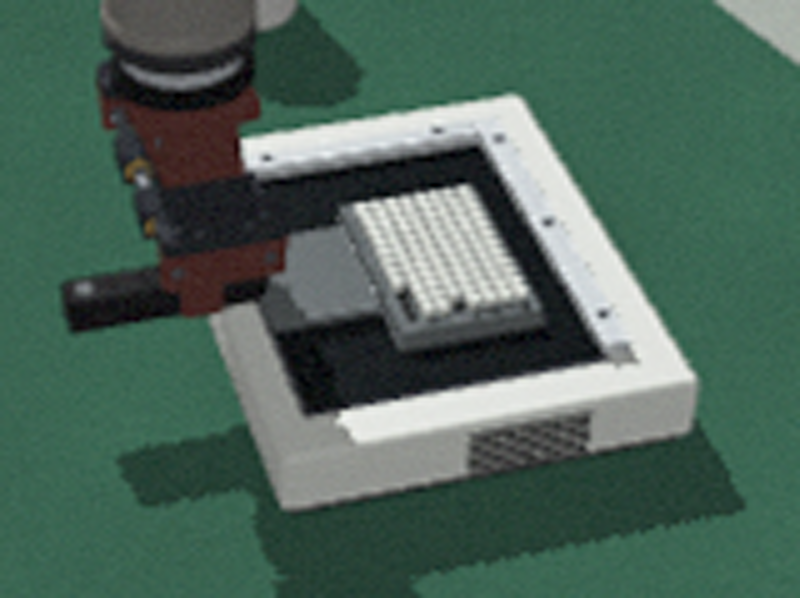

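The blade front is flush against the rack's near long side, at crop (350-400, 210-320). The rack is upright and sliding.

apply_moves:
  deltas: [-0.012, 0, 0, 0, 0, 0, -0.025, 0, 0, 0, 0, 0, -0.04, 0, 0, 0, 0, 0, -0.055, 0, 0, 0, 0, 0, -0.07, 0, 0, 0, 0, 0, -0.082, 0, 0, 0, 0, 0, -0.09, 0, 0, 0, 0, 0, -0.09, 0, 0, 0, 0, 0]

```text
t: 8.7
ee_pos: [0.5014, 0.0195, 0.0753]
ee_rot: [3.141, 0.001, 2.905]
contact_force: [-1.1, 0.5, -1.2]
finger_gap: 0.0236
gripper_force: 30.0
```

```bash
cat >> h.py <<'E'
def rack(tag):
    for n in("top","side"):
        c=np.load(n+tag+".npy",allow_pickle=True).item(); im=c["img"].astype(int)
        m=(im.min(2)>170).astype(np.uint8)
        # white caps region: enclosed in dark glass
        P=rd(onplane(c,np.mgrid[0:560,0:420].reshape(2,-1).T.astype(float),.075)).reshape(560,420,2).transpose(1,0,2)
        m&=((P[...,0]>-80)&(P[...,0]<66)&(P[...,1]>-100)&(P[...,1]<90)).astype(np.uint8)
        m=cv2.morphologyEx(m,cv2.MORPH_CLOSE,np.ones((3,3)))
        k,l,st,_=cv2.connectedComponentsWithStats(m); j=1+np.argmax(st[1:,4])
        r=cv2.minAreaRect(P[l==j].astype(np.float32)); print(n,"caps",[np.round(v,1) for v in r])
E
python3 - <<'E'
from h import *
rack("0");rack("4");look("5");rack("5")
E
```

```text
top caps [array([-8. , -9.1]), array([ 77.3, 112.6]), np.float64(7.2)]
side caps [array([ -7.2, -10.7]), array([ 69.2, 107. ]), np.float64(7.5)]
top caps [array([-15.2,   9.6]), array([128.5, 160.8]), np.float64(0.4)]
side caps [array([ 11.2, -16.1]), array([106.4,  70.9]), np.float64(89.4)]
8.7 [0.5013618  0.01947962 0.07528277] [1.79993964e+02 3.29059729e-02 1.66469486e+02] rd [-114.1  -11.5] F [-1.06474993  0.46837942 -1.18245025]
top caps [array([-7. ,  9.6]), array([145.3, 160. ]), np.float64(0.2)]
side caps [array([ 29.5, -16.7]), array([106.7,  70.2]), np.float64(89.5)]
```

apply_moves:
  deltas: [0.03, 0, 0, 0, 0, 0, 0.08, 0, 0, 0, 0, 0, 0.09, -0.05, 0, 0, 0, 0, 0.09, -0.2, 0, 0, 0, 0, 0.09, -0.35, 0, 0, 0, 0, 0.09, -0.5, 0, 0, 0, 0, 0.09, -0.62, 0, 0, 0, 0, 0.09, -0.62, 0, 0, 0, 0]

```text
t: 9.8
ee_pos: [0.4536, -0.099, 0.0754]
ee_rot: [-3.141, 0.0, 2.901]
contact_force: [0.1, -0.2, -0.8]
finger_gap: 0.0236
gripper_force: 30.0
```

```bash
python3 - <<'E'
from h import *
look("6");rack("6"); p=w(-37,-135);print(delta([*p,.075],np.pi+Y))
E
```

```text
9.8 [ 0.45360587 -0.09896366  0.0753509 ] [-1.79962033e+02  2.89945537e-04  1.66235999e+02] rd [-132.9 -137.8] F [ 0.05362365 -0.24223387 -0.77498715]
top caps [array([ 28. , -14.2]), array([ 75.5, 112.3]), np.float64(0.4)]
side caps [array([ 29.5, -16.6]), array([106.7,  70.2]), np.float64(89.5)]
[-0.478  0.002  0.002  0.001  0.    -0.002]
```

apply_moves:
  deltas: [-0.06, 0, 0, 0, 0, 0, -0.16, 0, 0, 0, 0, 0, -0.27, 0, 0, 0, 0, 0, -0.37, 0, 0, 0, 0, 0, -0.44, 0, 0, 0, 0, 0, -0.475, 0, 0, 0, 0, 0, -0.475, 0, 0, 0, 0, 0, -0.475, 0.02, 0, 0, 0, 0]

```text
t: 10.9
ee_pos: [0.5471, -0.1151, 0.0751]
ee_rot: [-3.141, -0.001, 2.905]
contact_force: [0.7, -0.1, -0.6]
finger_gap: 0.0236
gripper_force: 30.0
```

apply_moves:
  deltas: [0, 0.02, 0, 0, 0, 0, 0, 0.04, 0, 0, 0, 0, 0, 0.06, 0, 0, 0, 0, 0, 0.08, 0, 0, 0, 0, 0, 0.1, 0, 0, 0, 0, 0, 0.12, 0, 0, 0, 0, 0, 0.14, 0, 0, 0, 0, 0, 0.16, 0, 0, 0, 0]

```text
t: 11.9
ee_pos: [0.5554, -0.0838, 0.0753]
ee_rot: [3.142, 0.0, 2.905]
contact_force: [-0.4, -2.5, -0.6]
finger_gap: 0.0235
gripper_force: 30.0
```

```bash
python3 - <<'E'
from h import *
look("7");rack("7")
c=np.load("side7.npy",allow_pickle=True).item()
i=c["img"][150:280,220:380]; cv2.imwrite("pics/c7.png",cv2.cvtColor(cv2.resize(i,None,fx=5,fy=4.6,interpolation=2),4))
E
```

```text
11.9 [ 0.55539496 -0.08378514  0.07526416] [1.79999260e+02 2.05647412e-03 1.66471371e+02] rd [-37.5 -99.3] F [-0.35538669 -2.47732686 -0.5916185 ]
top caps [array([ -7.2, -17.6]), array([146. , 163.3]), np.float64(0.3)]
side caps [array([49.8, -6.5]), array([79.5, 28.9]), np.float64(89.8)]
```

View pics/c7.png

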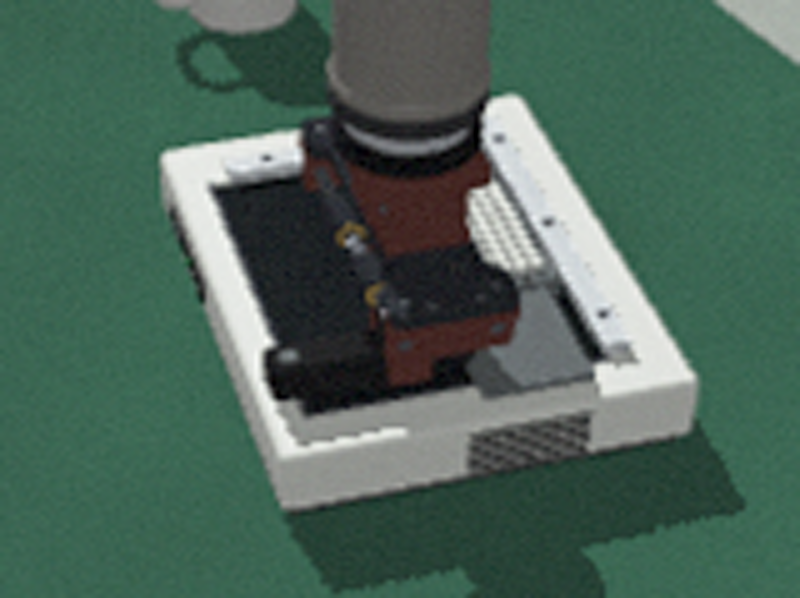

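The blade's left side is against the rack's short side, at crop (520-545, 280), and the blade clears the far rail. I'll keep pushing slowly.

apply_moves:
  deltas: [0, 0.02, 0, 0, 0, 0, 0, 0.04, 0, 0, 0, 0, 0, 0.06, 0, 0, 0, 0, 0, 0.08, 0, 0, 0, 0, 0, 0.1, 0, 0, 0, 0, 0, 0.12, 0, 0, 0, 0, 0, 0.13, 0, 0, 0, 0, 0, 0.135, 0, 0, 0, 0]

```text
t: 13.0
ee_pos: [0.5616, -0.0576, 0.0752]
ee_rot: [-3.142, -0.0, 2.906]
contact_force: [-1.0, -1.8, -0.2]
finger_gap: 0.024
gripper_force: 30.0
```

apply_moves:
  deltas: [0, 0.005, 0, 0, 0, 0, 0, 0.01, 0, 0, 0, 0, 0, 0.014, 0, 0, 0, 0, 0, 0.014, 0, 0, 0, 0]

```text
t: 13.5
ee_pos: [0.5623, -0.0549, 0.0752]
ee_rot: [3.141, 0.0, 2.906]
contact_force: [-0.7, -0.0, -0.4]
finger_gap: 0.0237
gripper_force: 30.0
```

apply_moves:
  deltas: [0, 0.004, 0, 0, 0, 0, 0, 0.008, 0, 0, 0, 0, 0, 0.012, 0, 0, 0, 0, 0, 0.012, 0, 0, 0, 0]

```text
t: 14.0
ee_pos: [0.5623, -0.0542, 0.0752]
ee_rot: [-3.14, -0.001, 2.904]
contact_force: [-1.9, -4.3, 1.6]
finger_gap: 0.0239
gripper_force: 30.0
```

apply_moves:
  deltas: [0, 0.004, 0, 0, 0, 0, 0, 0.007, 0, 0, 0, 0, 0, 0.007, 0, 0, 0, 0]

```text
t: 14.38
ee_pos: [0.5622, -0.0541, 0.0753]
ee_rot: [-3.139, -0.001, 2.903]
contact_force: [-3.3, -7.5, 2.3]
finger_gap: 0.0237
gripper_force: 30.0
```

apply_moves:
  deltas: [0, -0.03, 0, 0, 0, 0, 0, -0.07, 0, 0, 0, 0, 0.06, -0.08, 0, 0, 0, 0, 0.18, -0.08, 0, 0, 0, 0, 0.32, -0.08, 0, 0, 0, 0, 0.44, -0.08, 0, 0, 0, 0, 0.48, -0.08, 0, 0, 0, 0, 0.48, -0.06, 0, 0, 0, 0]

```text
t: 15.38
ee_pos: [0.467, -0.0404, 0.0754]
ee_rot: [3.141, 0.0, 2.905]
contact_force: [0.8, -0.1, 0.1]
finger_gap: 0.0238
gripper_force: 30.0
```

apply_moves:
  deltas: [0, 0.1, 0, 0, 0, 0, 0, 0.24, 0, 0, 0, 0, 0, 0.4, 0, 0, 0, 0, 0, 0.52, 0, 0, 0, 0, 0, 0.57, 0, 0, 0, 0, 0, 0.57, 0, 0, 0, 0]

```text
t: 16.12
ee_pos: [0.4942, 0.0706, 0.0752]
ee_rot: [3.142, 0.0, 2.907]
contact_force: [0.3, 0.0, -0.6]
finger_gap: 0.0241
gripper_force: 30.0
```

```bash
python3 - <<'E'
from h import *
look("8");rack("8"); p=w(-115,36);print(delta([*p,.075],np.pi+Y))
E
```

```text
16.125 [0.49421788 0.07059418 0.0752179 ] [1.79997278e+02 2.20788368e-02 1.66531371e+02] rd [-133.    36.6] F [ 0.34997017  0.02425117 -0.58012135]
top caps [array([-0.9, 36. ]), array([108. , 133.4]), np.float64(89.8)]
side caps [array([30.4, 36.2]), array([ 69.6, 107.2]), np.float64(0.3)]
[-0.091  0.005  0.001 -0.001 -0.    -0.003]
```

apply_moves:
  deltas: [-0.03, 0, 0, 0, 0, 0, -0.06, 0, 0, 0, 0, 0, -0.08, 0, 0, 0, 0, 0, -0.09, 0, 0, 0, 0, 0, -0.095, 0, 0, 0, 0, 0, -0.1, 0, 0, 0, 0, 0, -0.105, 0, 0, 0, 0, 0, -0.105, 0, 0, 0, 0, 0]

```text
t: 17.23
ee_pos: [0.5137, 0.0654, 0.0751]
ee_rot: [-3.141, -0.001, 2.906]
contact_force: [-1.9, 0.5, -0.3]
finger_gap: 0.0238
gripper_force: 30.0
```

apply_moves:
  deltas: [-0.005, 0, 0, 0, 0, 0, -0.01, 0, 0, 0, 0, 0, -0.01, 0, 0, 0, 0, 0]

```text
t: 17.6
ee_pos: [0.5162, 0.0648, 0.0752]
ee_rot: [3.142, 0.0, 2.905]
contact_force: [-0.6, 0.3, -0.5]
finger_gap: 0.024
gripper_force: 30.0
```

apply_moves:
  deltas: [-0.005, 0, 0, 0, 0, 0, -0.01, 0, 0, 0, 0, 0, -0.01, 0, 0, 0, 0, 0]

```text
t: 17.98
ee_pos: [0.5171, 0.0647, 0.075]
ee_rot: [-3.141, -0.002, 2.906]
contact_force: [-5.3, 0.9, 0.7]
finger_gap: 0.0237
gripper_force: 30.0
```

apply_moves:
  deltas: [-0.005, 0, 0, 0, 0, 0, -0.008, 0, 0, 0, 0, 0, -0.008, 0, 0, 0, 0, 0]

```text
t: 18.35
ee_pos: [0.5172, 0.0646, 0.0747]
ee_rot: [-3.141, -0.004, 2.906]
contact_force: [-9.2, 2.5, 2.7]
finger_gap: 0.0239
gripper_force: 30.0
```

apply_moves:
  deltas: [0.04, 0, 0, 0, 0, 0, 0.1, 0, 0, 0, 0, 0, 0.13, -0.1, 0, 0, 0, 0, 0.13, -0.3, 0, 0, 0, 0, 0.13, -0.5, 0, 0, 0, 0, 0.13, -0.65, 0, 0, 0, 0, 0.13, -0.7, 0, 0, 0, 0, 0.13, -0.7, 0, 0, 0, 0]

```text
t: 19.35
ee_pos: [0.4614, -0.0665, 0.0754]
ee_rot: [3.141, 0.0, 2.904]
contact_force: [0.7, -0.1, -0.9]
finger_gap: 0.0241
gripper_force: 30.0
```

```bash
python3 - <<'E'
from h import *
look("9");rack("9"); p=w(-36,-88);print(delta([*p,.075],np.pi+Y))
E
```

```text
19.35 [ 0.46140712 -0.06652225  0.07538157] [1.79992322e+02 2.47412289e-02 1.66387528e+02] rd [-132.9 -104.4] F [ 0.67247279 -0.06934396 -0.86972404]
top caps [array([30.3, 36.2]), array([ 71.1, 107.5]), np.float64(0.0)]
side caps [array([32.3, 35.8]), array([ 66.9, 108.1]), np.float64(0.2)]
[-0.484  0.074  0.002  0.001  0.001  0.001]
```

apply_moves:
  deltas: [-0.08, 0, 0, 0, 0, 0, -0.2, 0, 0, 0, 0, 0, -0.32, 0, 0, 0, 0, 0, -0.42, 0, 0, 0, 0, 0, -0.48, 0.02, 0, 0, 0, 0, -0.48, 0.06, 0, 0, 0, 0, -0.48, 0.08, 0, 0, 0, 0, -0.48, 0.08, 0, 0, 0, 0]

```text
t: 20.45
ee_pos: [0.5581, -0.0719, 0.0752]
ee_rot: [3.141, -0.001, 2.907]
contact_force: [1.4, -0.8, -0.8]
finger_gap: 0.0241
gripper_force: 30.0
```

apply_moves:
  deltas: [0, 0.02, 0, 0, 0, 0, 0, 0.04, 0, 0, 0, 0, 0, 0.06, 0, 0, 0, 0, 0, 0.07, 0, 0, 0, 0, 0, 0.08, 0, 0, 0, 0, 0, 0.082, 0, 0, 0, 0, 0, 0.082, 0, 0, 0, 0]

```text
t: 21.32
ee_pos: [0.5624, -0.057, 0.0752]
ee_rot: [-3.142, -0.0, 2.905]
contact_force: [0.4, -0.4, -0.1]
finger_gap: 0.0236
gripper_force: 30.0
```

```bash
python3 - <<'E'
from h import *
s=sensors.sense();print(rd(s["ee_pos"]),s["contact_force"])
E
```

```text
[-36.9 -71.6] [ 0.42999168 -0.40237674 -0.10474342]
```

Contact came at about -68.8 before, so I need 2.8 mm more plus a light press.

apply_moves:
  deltas: [0, 0.005, 0, 0, 0, 0, 0, 0.01, 0, 0, 0, 0, 0, 0.015, 0, 0, 0, 0, 0, 0.018, 0, 0, 0, 0, 0, 0.018, 0, 0, 0, 0]

```text
t: 21.95
ee_pos: [0.5629, -0.0544, 0.0752]
ee_rot: [-3.141, -0.0, 2.905]
contact_force: [-1.7, -3.3, 0.5]
finger_gap: 0.0241
gripper_force: 30.0
```

apply_moves:
  deltas: [0, 0.003, 0, 0, 0, 0, 0, 0.006, 0, 0, 0, 0, 0, 0.006, 0, 0, 0, 0]

```text
t: 22.32
ee_pos: [0.5628, -0.0543, 0.0753]
ee_rot: [-3.14, -0.001, 2.903]
contact_force: [-3.6, -6.6, 1.6]
finger_gap: 0.0236
gripper_force: 30.0
```

```bash
python3 - <<'E'
from h import *
s=sensors.sense();print(rd(s["ee_pos"]),s["contact_force"])
E
```

```text
[-37.1 -68.8] [-3.5782364  -6.60129689  1.63468289]
```

apply_moves:
  deltas: [0, -0.03, 0, 0, 0, 0, 0, -0.07, 0, 0, 0, 0, 0.06, -0.08, 0, 0, 0, 0, 0.18, -0.08, 0, 0, 0, 0, 0.32, -0.08, 0, 0, 0, 0, 0.44, -0.08, 0, 0, 0, 0, 0.48, -0.08, 0, 0, 0, 0, 0.48, -0.06, 0, 0, 0, 0]

```text
t: 23.32
ee_pos: [0.4674, -0.0413, 0.0755]
ee_rot: [3.141, 0.0, 2.905]
contact_force: [1.0, 0.9, -1.9]
finger_gap: 0.0237
gripper_force: 30.0
```

apply_moves:
  deltas: [0, 0.1, 0, 0, 0, 0, 0, 0.24, 0, 0, 0, 0, 0, 0.4, 0, 0, 0, 0, 0, 0.52, 0, 0, 0, 0, 0, 0.57, 0, 0, 0, 0, 0, 0.57, 0, 0, 0, 0]

```text
t: 24.08
ee_pos: [0.4946, 0.0697, 0.0752]
ee_rot: [3.142, 0.0, 2.906]
contact_force: [0.3, -1.1, 0.1]
finger_gap: 0.0236
gripper_force: 30.0
```

```bash
python3 - <<'E'
from h import *
look("10");rack("10"); p=w(-112,36);print(delta([*p,.075],np.pi+Y))
E
```

```text
24.075 [0.4946065  0.0696562  0.07519204] [1.79999243e+02 1.96345595e-02 1.66529802e+02] rd [-132.4   35.7] F [ 0.32966524 -1.11029873  0.06908509]
top caps [array([14.3, 36.1]), array([103.1, 107.5]), np.float64(-0.0)]
side caps [array([32.3, 35.8]), array([ 66.9, 108.1]), np.float64(0.2)]
[-0.103  0.009  0.001 -0.001 -0.    -0.003]
```

apply_moves:
  deltas: [-0.03, 0, 0, 0, 0, 0, -0.06, 0, 0, 0, 0, 0, -0.085, 0, 0, 0, 0, 0, -0.1, 0, 0, 0, 0, 0, -0.107, 0, 0, 0, 0, 0, -0.114, 0, 0, 0, 0, 0, -0.121, 0, 0, 0, 0, 0, -0.121, 0, 0, 0, 0, 0]

```text
t: 25.18
ee_pos: [0.5169, 0.0639, 0.0751]
ee_rot: [-3.141, -0.001, 2.906]
contact_force: [-2.2, 0.3, 0.0]
finger_gap: 0.0238
gripper_force: 30.0
```

apply_moves:
  deltas: [-0.004, 0, 0, 0, 0, 0, -0.006, 0, 0, 0, 0, 0, -0.006, 0, 0, 0, 0, 0]

```text
t: 25.55
ee_pos: [0.517, 0.0638, 0.0748]
ee_rot: [-3.141, -0.003, 2.906]
contact_force: [-5.7, 2.0, 2.3]
finger_gap: 0.0238
gripper_force: 30.0
```

apply_moves:
  deltas: [0.04, 0, 0, 0, 0, 0, 0.12, 0, 0, 0, 0, 0, 0.22, 0, -0.05, 0, 0, 0, 0.3, 0, -0.2, 0, 0, 0, 0.32, 0.1, -0.33, 0, 0, 0, 0.32, 0.3, -0.35, 0, 0, 0, 0.32, 0.5, -0.35, 0, 0, 0, 0.32, 0.7, -0.35, 0, 0, 0]

```text
t: 26.55
ee_pos: [0.4889, 0.2158, 0.1456]
ee_rot: [3.141, 0.001, 2.906]
contact_force: [0.7, 0.3, -0.5]
finger_gap: 0.0237
gripper_force: 30.0
```

```bash
python3 - <<'E'
from h import *
look("11");rack("11"); print(delta([.435,.345,.10],np.pi+Y))
E
```

```text
26.55 [0.48893732 0.21576179 0.1455958 ] [1.79958620e+02 4.39876338e-02 1.66479903e+02] rd [-172.   176.5] F [ 0.72851574  0.28149474 -0.49629187]
top caps [array([30.3, 36.2]), array([ 71.1, 107.5]), np.float64(0.0)]
side caps [array([32.3, 35.8]), array([ 66.9, 108.1]), np.float64(0.2)]
[0.406 0.547 0.229 0.006 0.002 0.011]
```

apply_moves:
  deltas: [0.12, 0.15, 0, 0, 0, 0, 0.26, 0.35, 0.05, 0, 0, 0, 0.38, 0.48, 0.15, 0, 0, 0, 0.38, 0.52, 0.22, 0, 0, 0, 0.38, 0.52, 0.28, 0, 0, 0, 0.38, 0.52, 0.28, 0, 0, 0, 0.38, 0.52, 0.28, 0, 0, 0]

```text
t: 27.52
ee_pos: [0.4406, 0.3323, 0.0897]
ee_rot: [3.141, 0.001, 2.903]
contact_force: [0.2, -0.0, -0.5]
finger_gap: 0.024
gripper_force: 30.0
```

```bash
python3 - <<'E'
from h import *
s=sensors.sense();print(s["ee_pos"],delta([*s["ee_pos"][:2],.0165],np.pi+Y))
E
```

```text
[0.44063847 0.33225332 0.08966843] [ 0.    -0.     0.366  0.     0.001 -0.005]
```

apply_moves:
  deltas: [0, 0, 0.08, 0, 0, 0, 0, 0, 0.18, 0, 0, 0, 0, 0, 0.26, 0, 0, 0, 0, 0, 0.31, 0, 0, 0, 0, 0, 0.335, 0, 0, 0, 0, 0, 0.35, 0, 0, 0, 0, 0, 0.357, 0, 0, 0, 0, 0, 0.357, 0, 0, 0]

```text
t: 28.52
ee_pos: [0.4399, 0.3335, 0.0181]
ee_rot: [3.141, 0.0, 2.906]
contact_force: [0.0, 0.5, -0.8]
finger_gap: 0.024
gripper_force: 30.0
```

apply_moves:
  deltas: [0, 0, 0.004, 0, 0, 0, 0, 0, 0.008, 0, 0, 0, 0, 0, 0.008, 0, 0, 0]

```text
t: 28.9
ee_pos: [0.4397, 0.3334, 0.0162]
ee_rot: [-3.142, -0.0, 2.906]
contact_force: [0.4, -0.3, -1.2]
finger_gap: 0.0236
gripper_force: 30.0
```

apply_moves:
  deltas: [0, 0, 0.002, 0, 0, 0, 0, 0, 0.005, 0, 0, 0, 0, 0, 0.005, 0, 0, 0]

```text
t: 29.28
ee_pos: [0.4397, 0.3334, 0.0156]
ee_rot: [3.141, -0.0, 2.906]
contact_force: [-2.0, -1.3, 5.1]
finger_gap: 0.0236
gripper_force: 30.0
```

Touchdown at the same height as at pick-up. I'll release, opening part-way first and then fully, and rise.

apply_moves:
  deltas: [0, 0, 0, 0, 0, 0, 0, 0, 0, 0, 0, 0, 0, 0, 0, 0, 0, 0, 0, 0, 0, 0, 0, 0, 0, 0, 0, 0, 0, 0, 0, 0, 0, 0, 0, 0]
  claw: 0.7

```text
t: 30.02
ee_pos: [0.4397, 0.3334, 0.0152]
ee_rot: [3.142, -0.0, 2.906]
contact_force: [0.9, -0.8, 0.3]
finger_gap: 0.0615
gripper_force: 0.0
```

apply_moves:
  deltas: [0, 0, -0.05, 0, 0, 0, 0, 0, -0.15, 0, 0, 0, 0, 0, -0.35, 0, 0, 0, 0, 0, -0.6, 0, 0, 0, 0.1, 0.1, -0.8, 0, 0, 0, 0.1, 0.3, -0.9, 0, 0, 0, 0.1, 0.3, -0.9, 0, 0, 0]

```text
t: 30.9
ee_pos: [0.4346, 0.4003, 0.198]
ee_rot: [3.136, 0.002, 2.909]
contact_force: [-0.2, 0.6, 0.2]
finger_gap: 0.0616
gripper_force: 0.0
```

```bash
python3 - <<'E'
from h import *
look("12");rack("12")
c=np.load("top12.npy",allow_pickle=True).item();i=c["img"][100:290,120:440]; cv2.imwrite("pics/f.png",cv2.cvtColor(cv2.resize(i,None,fx=2.5,fy=2.5,interpolation=2),4))
c=np.load("side12.npy",allow_pickle=True).item();i=c["img"][110:270,170:370]; cv2.imwrite("pics/fs.png",cv2.cvtColor(cv2.resize(i,None,fx=3.7,fy=3.7,interpolation=2),4))
E
```

```text
30.9 [0.43461015 0.40032032 0.19798513] [1.79677911e+02 1.09838494e-01 1.66678851e+02] rd [-267.9  343.3] F [-0.21033604  0.55754613  0.19776146]
top caps [array([30.3, 36.2]), array([ 71.1, 107.5]), np.float64(0.0)]
side caps [array([32.3, 35.8]), array([ 66.9, 108.1]), np.float64(0.2)]
```

View pics/f.png

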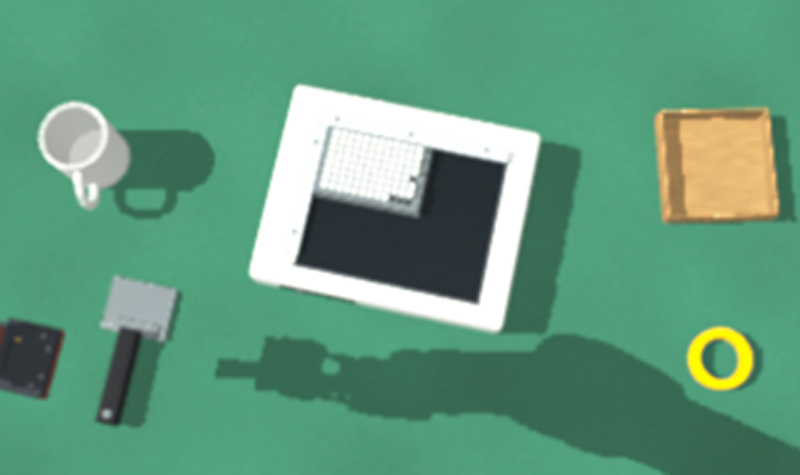

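View pics/fs.png

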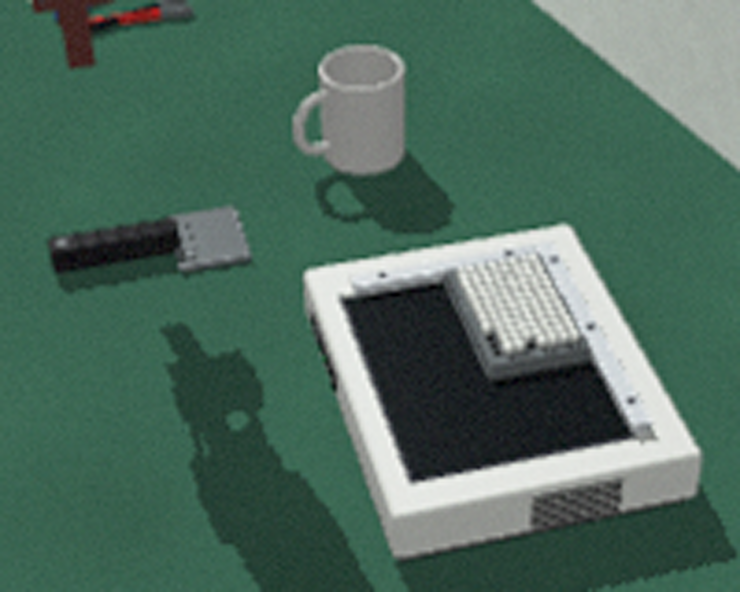

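The rack sits in the corner, at top crop (372,165), with no dark gap along either rail. The scraper lies flat on the bench at (135,340), and the mug, lid and tape haven't moved.

apply_moves:
  deltas: [0, 0, 0, 0, 0, 0, 0, 0, 0, 0, 0, 0]

```text
t: 31.25
ee_pos: [0.4342, 0.3951, 0.1946]
ee_rot: [-3.14, -0.001, 2.904]
contact_force: [0.0, -0.1, 0.5]
finger_gap: 0.0613
gripper_force: 0.0
```

```bash
python3 -c "
from rig import robot; print(robot.sign_off())"
```

```text
the job is handed in; nothing more can be done
None
```

The rack was nudged flush against both stop rails using only the scraper, the scraper lies flat on the open bench, the mug, lid and tape look unmoved, and the job was handed in at about 31 s; no verdict was returned.

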